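# Turn the bangle's open joint to the front and point it out

## Robot

A 7-joint arm with a two-finger parallel gripper is mounted at the origin on a cart in front of the work surface, level with it; the furniture and walls round the work are solid. World frame = base frame: x ahead of the robot, y to its left, z up, the work surface at z = 0. Lengths are in m, angles in degrees, forces in N, time in s.
With the tool pointing down it reaches from about 0.425 to 0.875 m from the base axis. Payload 4.7 kg.
Tool frame: the origin (TCP) lies at the very end of the fingers, on their centre line; the grasp point (between the pads) lies 19 mm behind it (pinch_z is the distance from the TCP to the grasp point, in m); z points along the fingers, y is the direction in which the jaws open and shut (so a half turn about z gives the same grasp; the last joint's range is limited). The gripper opens to 87 mm and grips with 3 to 60 N. Pads are 19 mm wide; open, the fingers measure 117 mm over their backs; the gripper's body (75 mm by 190 mm) begins 51 mm behind the grasp point.
Start: joints at [71.052, 18.392, -4.016, 83.108, 1.295, 78.541, -3.26], TCP at [0.22, -0.612, 0.223] pointing down, gripper open.
Joint ranges: [-163.93, 163.93], [-17.29, 119.83], [-79.2, 71.16], [3.27, 140.29], [-89.18, 269.18], [5.43, 117.66], [-154.24, 154.24]. Speed limits (degrees/s): [147.25, 147.25, 180, 180, 180, 180, 180].

## Interface

Orientations are given as [roll, pitch, yaw] about the fixed x, y, z axes, in that order (R = Rz(yaw) Ry(pitch) Rx(roll)).
In Python, from cell import get_obs, read_camera, camera_params, sign_off, pinch_z gives the robot as it stands.
- The arm moves only by the shell command python3 -m handwheel 'ROWS' [FORCE]. ROWS is JSON, a list of rows, each a list of 5 numbers: the finger opening in m, from 0 to 0.087, then the shift along the tool's x, y, z in m, then the turn about the tool's z in rad. In form: [[jaw, tx, ty, tz, twist], ...]. A call has 1 to 20 rows; each row is the pose to reach, as a shift and turn from the pose commanded when the call began, along the tool's axes at that moment; what a row does not reach only later rows make up. A row lasts 1/10 s, in which the tool goes at most 50 mm and 8.59 degrees, less where a joint would pass 70% of its speed; a pose out of reach is approached as far as the arm can. A call with a gripper value outside its range is refused whole. The fingers move at their own pace and stop on an object; FORCE is the grip in N (left out, the last holds). Time passes only in rows, so rows that repeat a pose let the fingers close. It gives the time, the measured TCP pose, the force and the opening at its end, in the units of the state.
- get_obs(): the state, without advancing time (a new reading comes with each control period).
- read_camera(name): name is "scene" or "top" or "wrist"; returns the picture (420x560x3 uint8, blue, green, red); there is no depth.
- camera_params(name): a dict with "camera_matrix" (3x3 intrinsics, pixels), "k1" (the pictures are not rectified: a ray, as slopes to the right and down, at radius r is drawn at 1 + k1 r^2 times it, then the intrinsics apply), "R" (3x3) and "t" (3): a world point X has camera coordinates R X + t. Camera axes: x right, y down, z forward; pixel columns grow to the right and rows downward; lengths in m; the calibration is good to about 2 mm. A picture is of the moment at which its call begins: read the wrist's pose just before it. camera_params takes no time and is no camera call; for the wrist camera it gives the pose at the moment of the call.
- sign_off(): hands the job in, once; it reports no verdict.
The state is a dict: "time_s": time; "qpos": joint angles; "joint_velocities": joint speeds; "effort": joint torques, N m; "tool_pos": TCP position; "tool_rot": TCP orientation; "force": force on the tool from outside, world axes, zero at the start; "wrist_torque": the same for the moment, N m; "grip_width": finger opening in m.
Only numpy, scipy, OpenCV 4.12 (cv2) and the standard library are available. Lean on these libraries where they do the work, as an engineer would, in place of code of your own. Each camera call takes 0.05 s, during which the arm holds its last target.

## Task

The joint of the bangle on the soldering turntable has sprung open and must be closed before it can be soldered. Without touching the bangle, gently push the soldering board round on its turntable until the open joint faces straight to the front edge of the bench, take the fingers off the board, then point straight down at the joint with the fingertips a finger's breadth above it for two full seconds so that the apprentice sees it, and draw well away. Leave the lamp, dish, tweezers and loupe as they are; nothing is to be picked up.

Things in the scene. Friction and masses are not known exactly. Their poses are not given: they have to be found in the camera images.
- turntable_base: Fixed round dark cast base of the soldering turntable, 128 mm across, 27 mm high; it does not move. Origin: on its vertical axis (the axis of turning) at the bench top. Its axes are parallel to the world's: -x points straight to the front edge of the bench.
- solder_board: Pale rectangular ceramic soldering board clipped on the turntable's head and turning with it about the base's axis, 121 mm (its x) by 151 mm (its y) by 13 mm; underside 36 mm and top 49 mm above the bench. Origin: centre of its underside, on the axis of turning. Two thin steel clips stand at the middles of its short sides. Its edges overhang the round metal head (112 mm across) below it, and the fingertips can push on them.
- turntable (a joint): Angle of the turntable in rad, growing anticlockwise seen from above; it turns freely both ways (stops only at +-12 rad), needs about 0.05 N m (1 N at 50 mm from the axis) and stays where it is left, hardly coasting.
- bangle: Loose open bangle of bare copper strip, about 50 g, lying flat on the board about the axis of turning and riding with the board by friction; 74 mm across outside, strip 4 mm thick and 10 mm high, so its top is 59 mm above the bench. Origin: centre of its circle, at its underside. The open joint lies at its own -x; a small empty cup-shaped setting (14 mm across) stands out from its outside at 37 degrees from its +x towards +y and is not the joint.
- bangle_joint (a point): The open joint of the bangle: middle of the 12 mm gap between the two ends of the strip, level with the strip's top, 35 mm from the bangle's centre.
- spirit_lamp: Glass spirit lamp with brass burner, 69 mm across, 74 mm high, loose beside the turntable; origin at the centre of its underside. A bystander.
- flux_dish: Flat white dish, 77 mm across, 7 mm high, loose; origin at the centre of its underside. A bystander.
- tweezers_b: Steel tweezers lying flat, 124 mm long along their y, 15 mm wide, 9 mm high, loose; origin at the centre of the underside. A bystander.
- loupe: Small folding loupe, 50 x 25 mm, 21 mm high, loose; origin at the centre of its underside. A bystander. (Fixed and solid round about: a bench vice, 90 mm high, at about x 0.30 to 0.46, y 0.08 to 0.20; the motor of a flexible-shaft tool hanging over the bench at about x 0.71, y 0.39, 0.1 m across, its lower end 0.22 m above the bench, and its cable running down from it to the left.)

How it is judged:
By the outcome, as a careful person would: the job done as asked, in the order asked, and still so for the second after the job is handed in, with the robot touching nothing.
It also fails if it takes over 64 s, if anything falls off the work surface, if the arm or the gripper's body presses on something with over 40 N, if the wrist force passes 120 N, or if a joint passes its speed limit or range.

## Working session

There is one attempt and no reset: what is moved stays moved. The work goes in short steps, Python scripts to look and compute and a shell command to move; the robot and the scene stay as the last step left them, time stands still between calls to the robot, and variables do not carry over. Pictures are saved under pics/ and viewed, and the job is handed in when it is done.

```bash
mkdir -p pics; ls; python3 - <<'E'
from cell import *
import cv2
o=get_obs();print(o['time_s'],o['tool_pos'],o['tool_rot'],o['force'],o['grip_width'],pinch_z)
for n in("scene","top"):
    cv2.imwrite(f'pics/{n}0.png',read_camera(n)); p=camera_params(n);print(n,p)
E
```

```text
pics
0.0 [ 0.21945739 -0.61126702  0.22147844] [-1.79893944e+02  6.03163883e-03  1.97553662e+01] [ 0.20203098 -0.3144629  -0.17968922] 0.08676007661727053 0.0187
scene {'camera_matrix': array([[516.81419621,   0.        , 280.07028549],
       [  0.        , 516.81419621, 214.06351457],
       [  0.        ,   0.        ,   1.        ]]), 'k1': -0.021042988806753468, 'R': array([[-0.53823515, -0.84274415,  0.00923123],
       [-0.48877539,  0.30320557, -0.81802506],
       [ 0.68658687, -0.44480184, -0.5751085 ]]), 't': array([0.56469338, 0.17974915, 0.78162659])}
top {'camera_matrix': array([[539.96080413,   0.        , 278.37932248],
       [  0.        , 539.96080413, 215.47463242],
       [  0.        ,   0.        ,   1.        ]]), 'k1': -0.10187187987645428, 'R': array([[ 0.00483825, -0.99998158, -0.00366456],
       [-0.97591747, -0.00392255, -0.2181048 ],
       [ 0.21808641,  0.00463156, -0.97591847]]), 't': array([0.34014584, 0.51081064, 1.09500674])}
```

View pics/scene0.png

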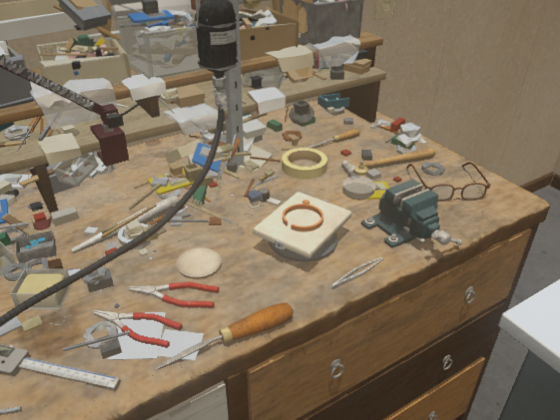

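View pics/top0.png

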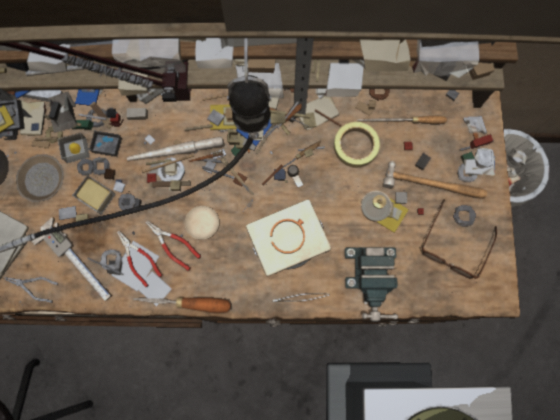

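```bash
cat > h.py <<'E'
import numpy as np, cv2
from cell import *
def cast(p,uv,z):
    K=p['camera_matrix'];uv=np.atleast_2d(np.float64(uv))
    n=cv2.undistortPoints(uv.reshape(-1,1,2),K,np.array([p['k1'],0,0,0,0.]))[:,0]
    d=np.c_[n,np.ones(len(n))]@p['R']; c=-p['R'].T@p['t']
    return c+d*((z-c[2])/d[:,2])[:,None]
def proj(p,X):
    return cv2.projectPoints(np.float64(X).reshape(-1,1,3),cv2.Rodrigues(p['R'])[0],p['t'],p['camera_matrix'],np.array([p['k1'],0,0,0,0.]))[0][:,0]
E
python3 - <<'E'
from h import *
t=cv2.imread('pics/top0.png');s=cv2.imread('pics/scene0.png')
a=cv2.resize(t[190:290,235:345],None,fx=6,fy=6,interpolation=cv2.INTER_CUBIC);cv2.imwrite('pics/t0c.png',a)
b=cv2.resize(s[180:270,240:365],None,fx=6,fy=6,interpolation=cv2.INTER_CUBIC);cv2.imwrite('pics/s0c.png',b)
cv2.imwrite('pics/t0d.png',cv2.resize(t[120:320,150:410],None,fx=3,fy=3,interpolation=cv2.INTER_CUBIC))
for n,im in(('top',t),('scene',s)):
    p=camera_params(n);h=cv2.cvtColor(im,cv2.COLOR_BGR2HSV)
    r=(235,345,190,290) if n=='top' else (240,365,180,270)
    box=np.zeros(h.shape[:2],np.uint8);box[r[2]:r[3],r[0]:r[1]]=255
    m=cv2.inRange(h,(0,0,150),(40,90,255))&box
    c=max(cv2.findContours(m,0,2)[0],key=cv2.contourArea)
    hull=cv2.convexHull(c)
    q=cast(p,hull[:,0].astype(float),.049)[:,:2].astype(np.float32)
    rc=cv2.minAreaRect(q*1000);print(n,'board',rc)
    m=cv2.inRange(h,(0,130,60),(20,255,255))&box
    ys,xs=np.nonzero(m); e=cast(p,np.c_[xs,ys],.059);
    print(n,'bangle px',len(xs),xs.min(),xs.max(),ys.min(),ys.max(),e.min(0),e.max(0))
E
```

```text
top board ((460.8979797363281, 319.0042724609375), (214.2094268798828, 234.37118530273438), 0.3049994707107544)
top bangle px 14 297 301 220 224 [0.49048994 0.29427148 0.059     ] [0.49917281 0.30278382 0.059     ]
scene board ((464.33038330078125, 318.7618103027344), (250.2279815673828, 271.3356628417969), 58.316410064697266)
scene bangle px 245 283 322 201 230 [0.42452097 0.29008313 0.059     ] [0.50281209 0.36300751 0.059     ]
```

View pics/t0c.png

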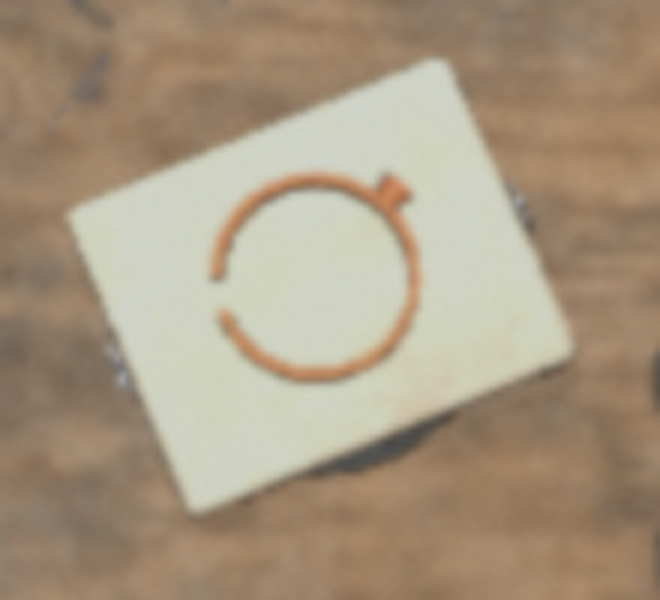

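View pics/s0c.png

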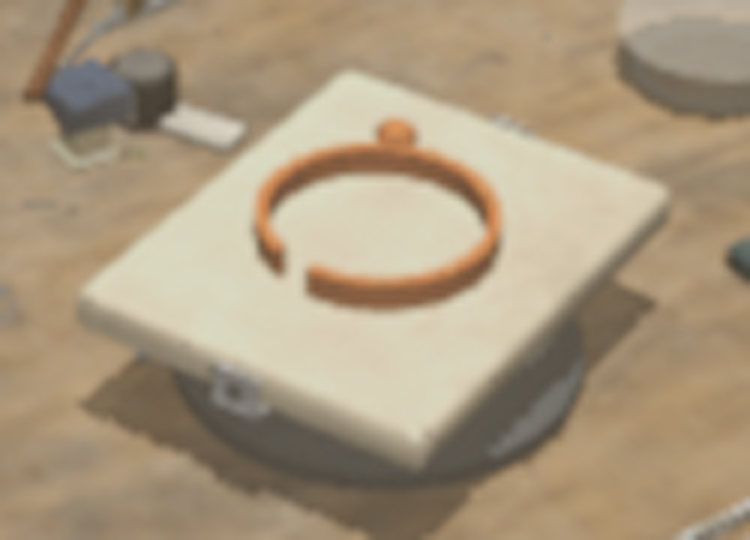

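View pics/t0d.png

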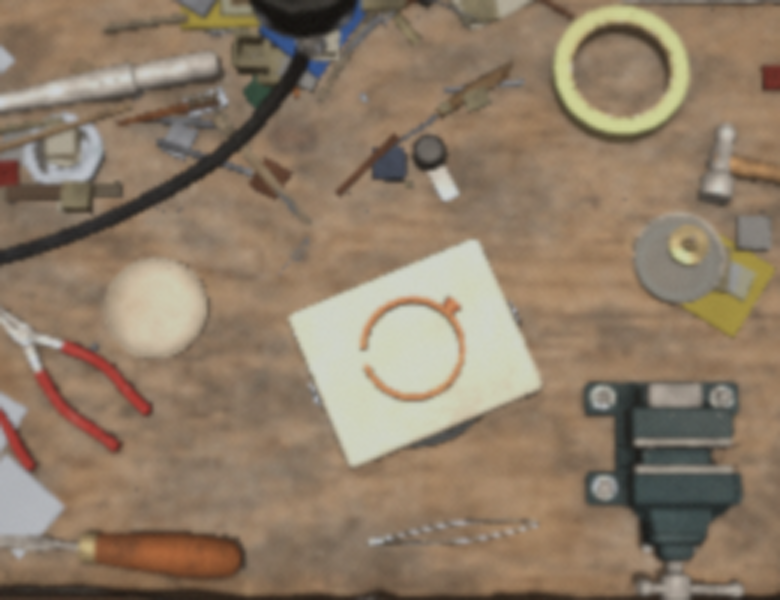

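```bash
cat >> h.py <<'E'
def measure(im,p,sc=6,roi=(235,345,190,290),smin=None,dbg=None):
    x0,x1,y0,y1=roi
    c=cv2.resize(im[y0:y1,x0:x1],None,fx=sc,fy=sc,interpolation=cv2.INTER_CUBIC)
    f=lambda q:(np.float64(q)+.5)/sc-.5+[x0,y0]
    h=cv2.cvtColor(c,cv2.COLOR_BGR2HSV).astype(int)
    b=c.astype(int)
    cop=((b[...,2]-b[...,0])>75)&(h[...,1]>110)
    cop=cop.astype(np.uint8)*255
    bd=((b[...,0]>150)).astype(np.uint8)*255
    cs=max(cv2.findContours(bd,0,2)[0],key=cv2.contourArea)
    hull=cv2.convexHull(cs)
    inside=np.zeros_like(bd);cv2.fillPoly(inside,[hull],255)
    cop&=inside
    q=cast(p,f(hull[:,0]),.049)[:,:2]
    rc=cv2.minAreaRect((q*1000).astype(np.float32))
    ys,xs=np.nonzero(cop)
    B=cast(p,f(np.c_[xs,ys]),.0585)[:,:2]*1000
    # circle fit, iterated to reject setting
    from scipy.optimize import least_squares
    r=least_squares(lambda v:np.hypot(B[:,0]-v[0],B[:,1]-v[1])-35,B.mean(0),loss='soft_l1',f_scale=1.5)
    ctr=r.x; d=B-ctr;R=np.hypot(*d.T);a=np.degrees(np.arctan2(d[:,1],d[:,0]))%360
    k=abs(R-35)<4
    hist=np.array([((a[k]>=i)&(a[k]<i+1)).sum() for i in range(360)])
    e=np.where(hist<.4*np.median(hist))[0]
    far=R>39.5
    set_a=np.degrees(np.angle(np.exp(1j*np.radians(a[far])).mean())) if far.any() else None
    gj=np.degrees(np.angle(np.exp(1j*np.radians(e+.5)).mean()))
    if dbg:
        o=c.copy();o[cop>0]=(255,0,0);cv2.polylines(o,[hull],True,(0,0,255),1);cv2.imwrite(dbg,o)
    print('board',np.round(rc[0],1),np.round(rc[1],1),round(rc[2],1),'corners',np.round(cv2.boxPoints(rc)).tolist())
    print('bangle ctr',ctr.round(1),'R med',np.median(R[k]).round(2),'gap',e.tolist(),'gap ang',gj,'setting ang',set_a, 'joint', (ctr+35*np.array([np.cos(np.radians(gj)),np.sin(np.radians(gj))])).round(1))
    return c
E
python3 - <<'E'
from h import *
measure(cv2.imread('pics/top0.png'),camera_params('top'),dbg='pics/d0t.png')
measure(cv2.imread('pics/scene0.png'),camera_params('scene'),roi=(240,365,180,270),dbg='pics/d0s.png')
pt=camera_params('top');f=lambda x,y:np.array([x/3+150,y/3+120])
for n,q in dict(tw1=(370,541),tw2=(537,522),dish=(157,308),loupeA=(430,150),loupeB=(445,185),cable=(120,225),cab2=(300,65),flange=(680,258)).items(): print(n,cast(pt,f(*q),.005).round(3))
E
```

```text
board [465.6 322.2] [118.  148.3] 23.4 corners [[382.0, 367.0], [441.0, 231.0], [549.0, 278.0], [490.0, 414.0]]
bangle ctr [465.7 323.1] R med 34.98 gap [78, 79, 88, 89, 90, 91, 92, 93, 94, 95, 96, 97, 98, 99, 100, 101, 102, 103, 104, 105, 106, 107, 108, 109, 110, 111, 112, 113, 114, 245, 246, 247, 248, 249, 250, 251, 252, 253, 254, 255, 256, 257, 258, 259, 260, 261, 262, 263, 264, 265, 266, 267, 268, 269, 270, 271, 272, 273, 274, 275, 276, 277, 278, 279, 280, 281] gap ang -138.7590020349624 setting ang -41.149114686074974 joint [439.4 300. ]
board [466.6 323.4] [119.8 157.5] 23.4 corners [[380.0, 372.0], [443.0, 227.0], [553.0, 275.0], [490.0, 419.0]]
bangle ctr [466.9 324.7] R med 34.91 gap [91, 92, 93, 94, 95, 96, 97, 98, 99, 100, 101, 102, 103, 104, 105, 106, 107, 108, 109, 110, 111] gap ang 101.5 setting ang -41.79443001549759 joint [459.9 359. ]
tw1 [[0.333 0.353 0.005]]
tw2 [[0.347 0.232 0.005]]
dish [[0.504 0.512 0.005]]
loupeA [[0.627 0.309 0.005]]
loupeB [[0.6   0.298 0.005]]
cable [[0.568 0.543 0.005]]
cab2 [[0.695 0.409 0.005]]
flange [[0.544 0.122 0.005]]
```

View pics/d0t.png

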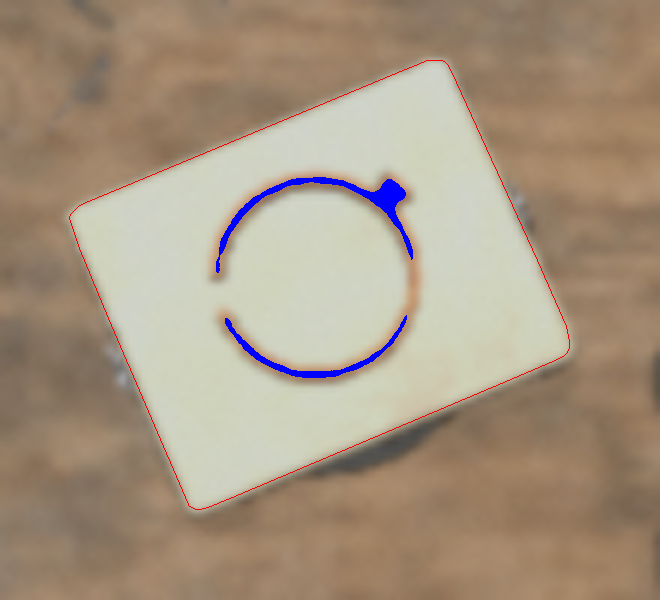

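View pics/d0s.png

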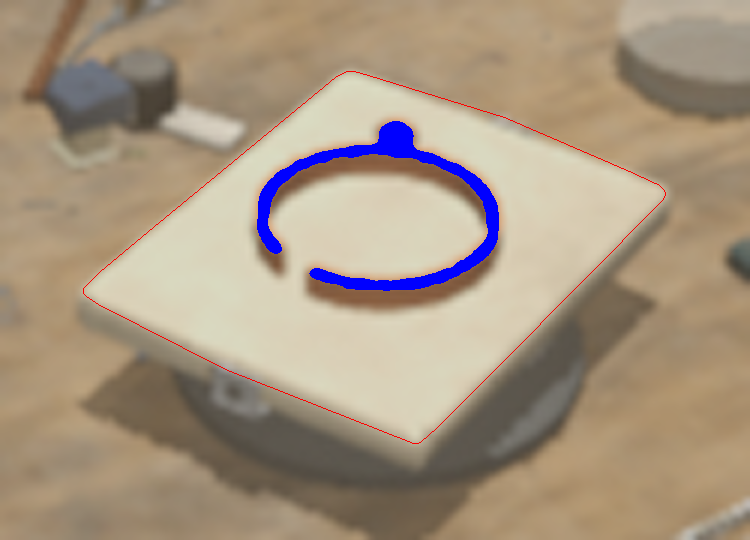

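```bash
cat >> h.py <<'E'
from scipy.spatial.transform import Rotation as Ro
def goto(pos,yaw=None,o=None):
    o=o or get_obs()
    R=Ro.from_euler('xyz',o['tool_rot'],degrees=True).as_matrix()
    s=R.T@(np.array(pos)-o['tool_pos'])
    tw=0 if yaw is None else -np.radians((yaw-o['tool_rot'][2]+180)%360-180)
    print('shift',s.round(4),'twist',round(tw,4))
E
python3 - <<'E'
from h import *
goto((.50,-.25,.25));goto((.50,.06,.25),23.4)
goto((.41,.239,.25),23.4)
E
```

```text
shift [ 0.3861 -0.2452 -0.028 ] twist 0
shift [ 0.4909 -0.537  -0.0275] twist -0.0636
shift [ 0.4667 -0.7359 -0.0272] twist -0.0636
```

```bash
python3 -m handwheel '[[0,0.04,-0.024,-0.005,0],[0,0.08,-0.05,-0.01,0],[0,0.12,-0.075,-0.015,0],[0,0.16,-0.1,-0.02,0],[0,0.2,-0.125,-0.028,0],[0,0.24,-0.15,-0.028,0],[0,0.28,-0.175,-0.028,0],[0,0.31,-0.2,-0.028,0],[0,0.34,-0.22,-0.028,0],[0,0.37,-0.24,-0.028,0],[0,0.39,-0.27,-0.028,0],[0,0.4,-0.3,-0.028,0],[0,0.42,-0.34,-0.028,0],[0,0.43,-0.38,-0.028,0],[0,0.44,-0.42,-0.028,0],[0,0.46,-0.46,-0.028,0],[0,0.47,-0.5,-0.028,0],[0,0.48,-0.53,-0.028,-0.03],[0,0.49,-0.537,-0.028,-0.064],[0,0.49,-0.537,-0.028,-0.064]]'
python3 - <<'E'
from h import *
o=get_obs();print(o['qpos'],o['tool_rot']);goto((.41,.239,.25),23.4);goto((.41,.239,.12),23.4)
cv2.imwrite('pics/w1.png',read_camera('wrist'));cv2.imwrite('pics/s1.png',read_camera('scene'))
E
```

```text
time_s: 2.1
tool_pos: [0.4997, 0.0606, 0.2504]
tool_rot: [-180.0, -0.0, 23.6]
force: [-0.2, 0.6, -0.1]
grip_width: 0.0003
[ 27.69210403   1.30216388 -37.84396325  99.9800771    0.80436385
  78.98405467 -76.66461239] [-1.79992944e+02 -1.04967137e-02  2.36336675e+01]
shift [-0.0106 -0.1994  0.0004] twist 0.0041
shift [-0.0107 -0.1994  0.1304] twist 0.0041
```

View pics/s1.png

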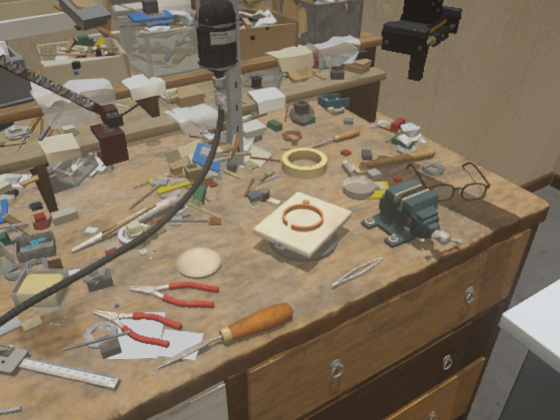

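View pics/w1.png

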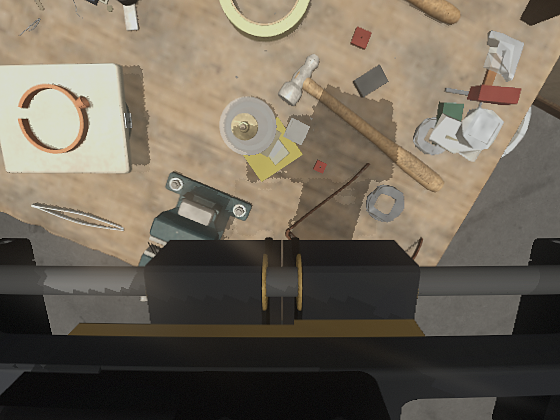

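```bash
python3 -m handwheel '[[0,-0.002,-0.04,0,0],[0,-0.004,-0.08,0,0],[0,-0.006,-0.12,0,0],[0,-0.008,-0.16,0,0],[0,-0.0106,-0.1994,0,0.004],[0,-0.0106,-0.1994,0.04,0.004],[0,-0.0106,-0.1994,0.08,0.004],[0,-0.0106,-0.1994,0.12,0.004],[0,-0.0106,-0.1994,0.13,0.004],[0,-0.0106,-0.1994,0.13,0.004]]'
python3 - <<'E'
from h import *
o=get_obs();print(o['qpos'],o['tool_rot'],o['tool_pos'])
cv2.imwrite('pics/w2.png',read_camera('wrist'));cv2.imwrite('pics/s2.png',read_camera('scene'))
p=camera_params('wrist');print(proj(p,[[.382,.367,.049],[.441,.231,.049],[.549,.278,.049],o['tool_pos']]).round())
E
```

```text
time_s: 3.2
tool_pos: [0.41, 0.2362, 0.1194]
tool_rot: [-180.0, 0.2, 23.0]
force: [-0.8, 0.7, 0.3]
grip_width: 0.0
[  16.1738666     4.83068094  -50.58849696  113.22502346    4.07822349
   63.9534515  -103.07074378] [-179.97182199    0.20138722   23.04949716] [0.40999365 0.23621854 0.11943318]
[[109. 189.]
 [304. 187.]
 [306.  14.]
 [282. 258.]]
```

View pics/s2.png

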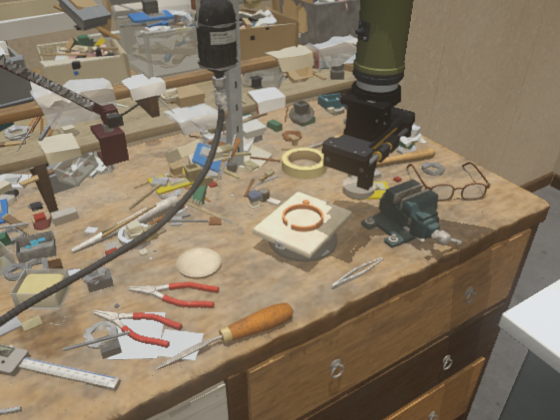

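View pics/w2.png

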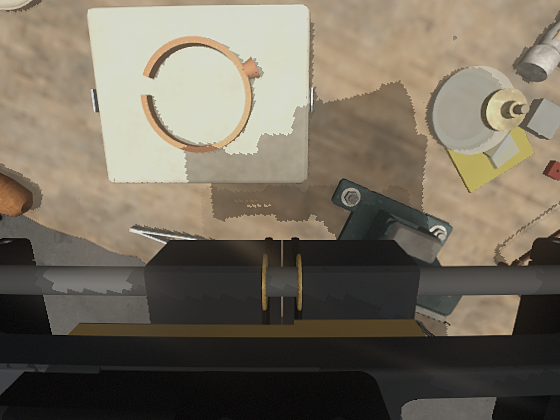

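```bash
python3 - <<'E'
from h import *
goto((.408,.243,.042),23.4)
E
```

```text
shift [-0.0017 -0.0061  0.0801] twist -0.0052
```

```bash
python3 -m handwheel '[[0,0,-0.004,0.015,0],[0,0,-0.004,0.03,0],[0,0,-0.004,0.045,0],[0,0,-0.004,0.06,0],[0,0,-0.004,0.07,0],[0,0,-0.004,0.078,0],[0,0,-0.004,0.078,0],[0,0,-0.004,0.078,0]]'
python3 - <<'E'
from h import *
o=get_obs();print(o['qpos'],o['tool_rot'],o['tool_pos'],o['force'])
cv2.imwrite('pics/s3.png',read_camera('scene')[150:300,220:420].repeat(4,0).repeat(4,1))
E
```

```text
time_s: 4.1
tool_pos: [0.4089, 0.2419, 0.0426]
tool_rot: [-180.0, -0.0, 23.2]
force: [0.1, 0.4, 0.9]
grip_width: 0.0005
[  12.5912741    12.45429578  -49.70119026  117.28577471   11.55092349
   55.12855122 -109.89462803] [-1.79987026e+02 -5.12408272e-03  2.32045040e+01] [0.40887152 0.24190672 0.04257015] [0.14690513 0.37427543 0.89833359]
```

View pics/s3.png

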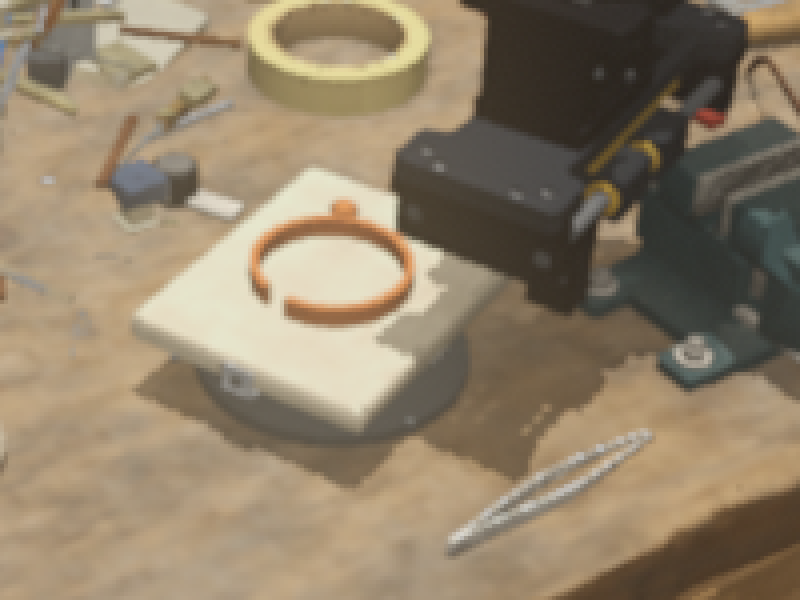

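```bash
cat >> h.py <<'E'
def arc(axis,phis,push=0,o=None):
    # rows shifting TCP round the axis by phis (deg, ccw), in tool axes now
    o=o or get_obs();R=Ro.from_euler('xyz',o['tool_rot'],degrees=True).as_matrix()
    d=o['tool_pos'][:2]+push*R[:2,0]-axis
    for f in phis:
        c,s=np.cos(np.radians(f)),np.sin(np.radians(f))
        n=np.r_[axis+np.array([[c,-s],[s,c]])@d,o['tool_pos'][2]]-o['tool_pos']
        v=R.T@n; print('[0,%.4f,%.4f,0,%.3f]'%(v[0],v[1],-np.radians(f)),end=',')
    print()
E
python3 - <<'E'
from h import *
arc(np.array([.466,.323]),[.5,1.5,3,4.5,6,7.5,9,10.5,12,13.5,14.5,15],push=.0145)
E
```

```text
[0,0.0150,0.0006,0,-0.009],[0,0.0159,0.0018,0,-0.026],[0,0.0173,0.0036,0,-0.052],[0,0.0188,0.0053,0,-0.079],[0,0.0203,0.0070,0,-0.105],[0,0.0219,0.0087,0,-0.131],[0,0.0235,0.0103,0,-0.157],[0,0.0252,0.0118,0,-0.183],[0,0.0268,0.0134,0,-0.209],[0,0.0286,0.0148,0,-0.236],[0,0.0298,0.0158,0,-0.253],[0,0.0304,0.0163,0,-0.262],
```

```bash
python3 -m handwheel '[[0,0.003,0,0,0],[0,0.006,0,0,0],[0,0.009,0,0,0],[0,0.011,0,0,0],[0,0.013,0,0,0],[0,0.0145,0,0,0],[0,0.015,0.0006,0,-0.009],[0,0.0159,0.0018,0,-0.026],[0,0.0173,0.0036,0,-0.052],[0,0.0188,0.0053,0,-0.079],[0,0.0203,0.007,0,-0.105],[0,0.0219,0.0087,0,-0.131],[0,0.0235,0.0103,0,-0.157],[0,0.0252,0.0118,0,-0.183],[0,0.0268,0.0134,0,-0.209],[0,0.0286,0.0148,0,-0.236],[0,0.0298,0.0158,0,-0.253],[0,0.0304,0.0163,0,-0.262],[0,0.0304,0.0163,0,-0.262]]'
python3 - <<'E'
from h import *
o=get_obs();print(o['qpos'],o['tool_rot'],o['tool_pos'],o['force'])
im=read_camera('scene');cv2.imwrite('pics/s4.png',im[150:300,220:420].repeat(4,0).repeat(4,1))
cv2.imwrite('pics/w4.png',read_camera('wrist'))
arc(np.array([.466,.323]),[1,2.5,4,5.5,7,8.5,10,11.5,13,14.5,16,17.5,19,20.5,22,23.5,25,26,27])
E
```

```text
time_s: 6.05
tool_pos: [0.4433, 0.2381, 0.0424]
tool_rot: [180.0, 0.0, 38.2]
force: [-0.6, -2.8, 0.1]
grip_width: 0.0005
[ 14.17863703  16.91914599 -50.38340546 113.57223559  15.6344116
  56.48219458 -95.54903661] [1.79972175e+02 3.07434721e-02 3.81969908e+01] [0.44327284 0.23813756 0.04240851] [-0.60553636 -2.82331812  0.1293153 ]
[0,0.0009,0.0012,0,-0.017],[0,0.0024,0.0030,0,-0.044],[0,0.0038,0.0048,0,-0.070],[0,0.0053,0.0065,0,-0.096],[0,0.0069,0.0082,0,-0.122],[0,0.0085,0.0098,0,-0.148],[0,0.0102,0.0114,0,-0.175],[0,0.0119,0.0130,0,-0.201],[0,0.0136,0.0145,0,-0.227],[0,0.0153,0.0159,0,-0.253],[0,0.0172,0.0174,0,-0.279],[0,0.0190,0.0187,0,-0.305],[0,0.0209,0.0200,0,-0.332],[0,0.0228,0.0213,0,-0.358],[0,0.0247,0.0225,0,-0.384],[0,0.0267,0.0237,0,-0.410],[0,0.0287,0.0248,0,-0.436],[0,0.0301,0.0255,0,-0.454],[0,0.0314,0.0262,0,-0.471],
```

View pics/s4.png

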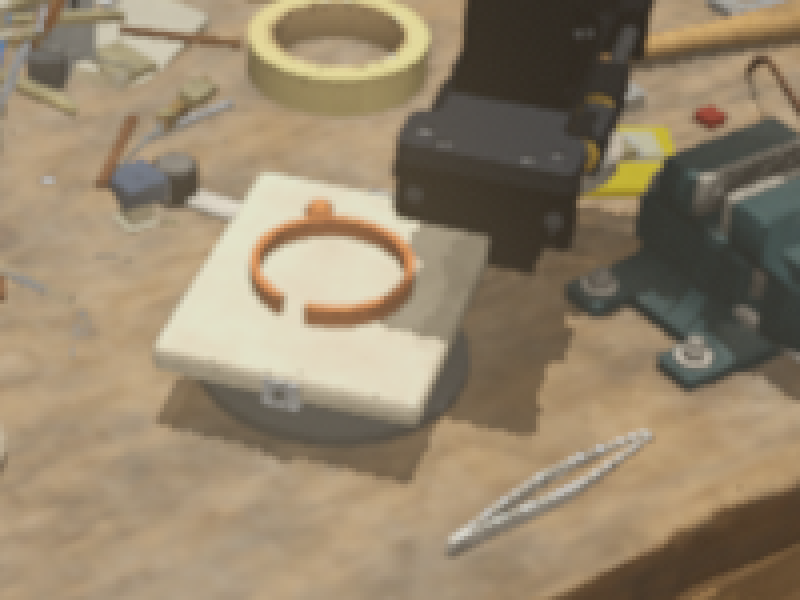

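View pics/w4.png

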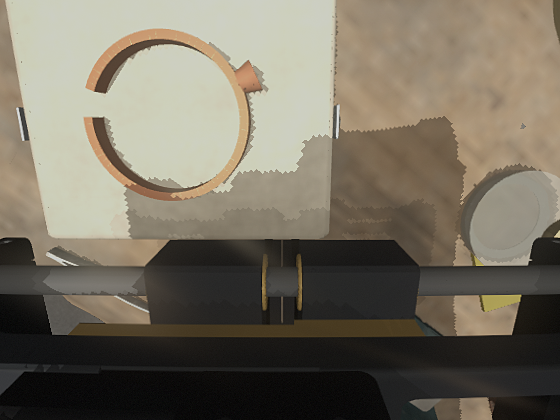

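```bash
python3 -m handwheel '[[0,0.0009,0.0012,0,-0.017],[0,0.0024,0.003,0,-0.044],[0,0.0038,0.0048,0,-0.07],[0,0.0053,0.0065,0,-0.096],[0,0.0069,0.0082,0,-0.122],[0,0.0085,0.0098,0,-0.148],[0,0.0102,0.0114,0,-0.175],[0,0.0119,0.013,0,-0.201],[0,0.0136,0.0145,0,-0.227],[0,0.0153,0.0159,0,-0.253],[0,0.0172,0.0174,0,-0.279],[0,0.019,0.0187,0,-0.305],[0,0.0209,0.02,0,-0.332],[0,0.0228,0.0213,0,-0.358],[0,0.0247,0.0225,0,-0.384],[0,0.0267,0.0237,0,-0.41],[0,0.0287,0.0248,0,-0.436],[0,0.0301,0.0255,0,-0.454],[0,0.0314,0.0262,0,-0.471],[0,0.0314,0.0262,0,-0.471]]'
python3 - <<'E'
from h import *
o=get_obs();print(o['qpos'],o['tool_rot'],o['tool_pos'],o['force'])
im=read_camera('scene');cv2.imwrite('pics/s5f.png',im);cv2.imwrite('pics/s5.png',im[150:300,220:420].repeat(4,0).repeat(4,1))
measure(im,camera_params('scene'),roi=(240,365,180,270),dbg='pics/d5s.png')
arc(np.array([.466,.323]),[1,2.5,4,5.5,7,8.5,10,11.5,13,14.5,16,17.5,19,20.5,22,23.5,25,26,27])
E
```

```text
time_s: 8.15
tool_pos: [0.4852, 0.2367, 0.0425]
tool_rot: [179.9, -0.0, 65.2]
force: [1.5, -4.4, -1.2]
grip_width: 0.0006
[ 16.75876999  23.0890515  -53.08329793 108.63491046  21.56992229
  58.83370017 -70.33810133] [ 1.79926357e+02 -6.22131517e-04  6.52143676e+01] [0.48521161 0.23667235 0.04247216] [ 1.54878491 -4.44278188 -1.17968503]
board [467.2 323.5] [118.7 161.3] 66.5 corners [[370.0, 301.0], [517.0, 237.0], [565.0, 346.0], [417.0, 410.0]]
bangle ctr [465.5 325.5] R med 34.98 gap [133, 134, 135, 136, 137, 138, 139, 140, 141, 142, 143, 144, 145, 146, 147, 148, 149, 150, 151, 152, 153, 154, 155] gap ang 144.5 setting ang 2.37293906522717 joint [437.  345.8]
[0,0.0009,0.0012,0,-0.017],[0,0.0024,0.0030,0,-0.044],[0,0.0039,0.0048,0,-0.070],[0,0.0055,0.0065,0,-0.096],[0,0.0071,0.0082,0,-0.122],[0,0.0087,0.0098,0,-0.148],[0,0.0104,0.0114,0,-0.175],[0,0.0121,0.0129,0,-0.201],[0,0.0139,0.0144,0,-0.227],[0,0.0157,0.0159,0,-0.253],[0,0.0175,0.0173,0,-0.279],[0,0.0194,0.0187,0,-0.305],[0,0.0213,0.0200,0,-0.332],[0,0.0232,0.0212,0,-0.358],[0,0.0252,0.0224,0,-0.384],[0,0.0272,0.0236,0,-0.410],[0,0.0293,0.0247,0,-0.436],[0,0.0306,0.0254,0,-0.454],[0,0.0320,0.0261,0,-0.471],
```

View pics/s5.png

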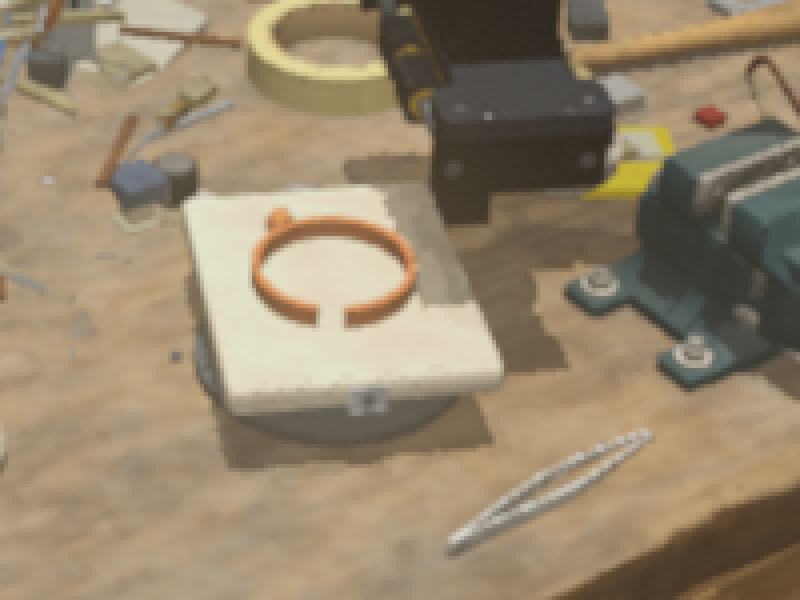

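```bash
python3 -m handwheel '[[0,0.0009,0.0012,0,-0.017],[0,0.0024,0.003,0,-0.044],[0,0.0039,0.0048,0,-0.07],[0,0.0055,0.0065,0,-0.096],[0,0.0071,0.0082,0,-0.122],[0,0.0087,0.0098,0,-0.148],[0,0.0104,0.0114,0,-0.175],[0,0.0121,0.0129,0,-0.201],[0,0.0139,0.0144,0,-0.227],[0,0.0157,0.0159,0,-0.253],[0,0.0175,0.0173,0,-0.279],[0,0.0194,0.0187,0,-0.305],[0,0.0213,0.02,0,-0.332],[0,0.0232,0.0212,0,-0.358],[0,0.0252,0.0224,0,-0.384],[0,0.0272,0.0236,0,-0.41],[0,0.0293,0.0247,0,-0.436],[0,0.0306,0.0254,0,-0.454],[0,0.032,0.0261,0,-0.471],[0,0.032,0.0261,0,-0.471]]'
python3 - <<'E'
from h import *
o=get_obs();print(o['qpos'],o['tool_rot'],o['tool_pos'],o['force'])
im=read_camera('scene');cv2.imwrite('pics/s6f.png',im);cv2.imwrite('pics/s6.png',im[150:300,220:420].repeat(4,0).repeat(4,1))
measure(im,camera_params('scene'),roi=(240,365,180,270),dbg='pics/d6s.png')
arc(np.array([.466,.323]),[1,2,3,4,5,6,7,8,9,10])
E
```

```text
time_s: 10.2
tool_pos: [0.5234, 0.2549, 0.0426]
tool_rot: [179.8, -0.0, 92.2]
force: [3.7, -3.7, -2.5]
grip_width: 0.0003
[ 16.62016997  30.15748922 -56.05804833 102.74702839  28.20567717
  62.20281313 -47.2879754 ] [ 1.79827018e+02 -1.38081734e-02  9.21672409e+01] [0.52344624 0.25488763 0.0426133 ] [ 3.72646994 -3.6924682  -2.45342603]
board [473.7 325.2] [174.7 119.6] 4.7 corners [[382.0, 378.0], [392.0, 258.0], [566.0, 273.0], [556.0, 392.0]]
bangle ctr [464.2 325.6] R med 35.04 gap [162, 163, 164, 165, 166, 167, 168, 169, 170, 171, 172, 173, 174, 175, 176, 177, 178, 179, 180, 181, 182, 183] gap ang 173.0 setting ang 58.65326027461692 joint [429.5 329.8]
[0,0.0010,0.0012,0,-0.017],[0,0.0020,0.0024,0,-0.035],[0,0.0030,0.0036,0,-0.052],[0,0.0040,0.0048,0,-0.070],[0,0.0050,0.0059,0,-0.087],[0,0.0061,0.0070,0,-0.105],[0,0.0072,0.0081,0,-0.122],[0,0.0083,0.0092,0,-0.140],[0,0.0094,0.0103,0,-0.157],[0,0.0106,0.0114,0,-0.175],
```

View pics/d6s.png

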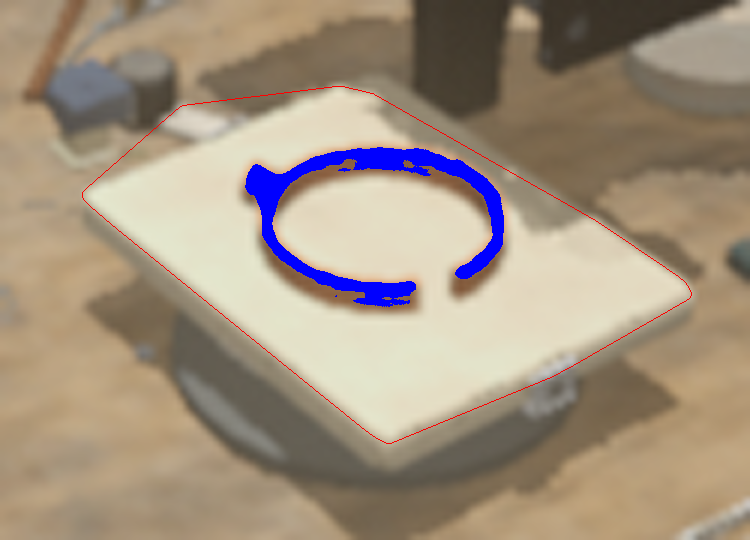

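```bash
python3 -m handwheel '[[0,0.001,0.0012,0,-0.017],[0,0.002,0.0024,0,-0.035],[0,0.003,0.0036,0,-0.052],[0,0.004,0.0048,0,-0.07],[0,0.005,0.0059,0,-0.087],[0,0.0061,0.007,0,-0.105],[0,0.0072,0.0081,0,-0.122],[0,0.0083,0.0092,0,-0.14],[0,0.0083,0.0092,0,-0.14],[0,0.0083,0.0092,0,-0.14]]'
python3 - <<'E'
from h import *
o=get_obs();print(o['tool_rot'],o['tool_pos'],o['force'])
cv2.imwrite('pics/t7.png',read_camera('top'));
E
```

```text
time_s: 11.25
tool_pos: [0.5325, 0.2637, 0.0427]
tool_rot: [179.8, -0.0, 100.2]
force: [3.8, -3.6, -2.7]
grip_width: 0.0006
[ 1.79795194e+02 -9.06550234e-03  1.00162937e+02] [0.53250614 0.26370849 0.04272178] [ 3.77200187 -3.56380967 -2.73584252]
```

View pics/t7.png

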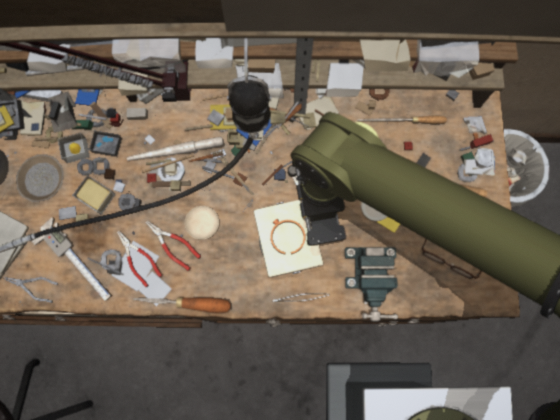

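```bash
cat >> h.py <<'E'
def bang(im,p,roi,sc=8,z=.0585,thr=None,dbg=None):
    x0,x1,y0,y1=roi
    c=cv2.resize(im[y0:y1,x0:x1],None,fx=sc,fy=sc,interpolation=cv2.INTER_CUBIC)
    b=c.astype(int); d=(b[...,2]-b[...,0]).clip(0,255).astype(np.uint8)
    t,m=cv2.threshold(d,thr or 0,255,cv2.THRESH_BINARY+(0 if thr else cv2.THRESH_OTSU))
    n,l,st,ce=cv2.connectedComponentsWithStats(m)
    if dbg: o=c.copy();o[m>0]=(255,0,0);cv2.imwrite(dbg,o)
    k=1+np.argsort(-st[1:,4])[:1]
    m=np.isin(l,k)
    ys,xs=np.nonzero(m)
    B=cast(p,(np.c_[xs,ys]+.5)/sc-.5+[x0,y0],z)[:,:2]*1000
    from scipy.optimize import least_squares
    r=least_squares(lambda v:np.hypot(B[:,0]-v[0],B[:,1]-v[1])-35,[466,323],loss='soft_l1',f_scale=1.5)
    q=B-r.x;R=np.hypot(*q.T);a=np.degrees(np.arctan2(q[:,1],q[:,0]))%360
    hh=np.array([((a>=i)&(a<i+1)&(abs(R-35)<3)).sum() for i in range(360)])
    e=np.where(hh<.4*np.median(hh))[0]
    g=np.degrees(np.angle(np.exp(1j*np.radians(e+.5)).mean()))%360
    far=(R>39)&(R<48)
    print('thr',t,'ctr',r.x.round(1),'Rmed',np.median(R).round(2),'gap',e.min(),e.max(),len(e),round(g,2),'set+143:',(np.degrees(np.angle(np.exp(1j*np.radians(a[far])).mean()))+143) if far.any() else None)
E
python3 - <<'E'
from h import *
p=camera_params('top')
for t in(0,55,65): bang(cv2.imread('pics/top0.png'),p,(262,312,212,262),thr=t)
for t in(0,55,65): bang(cv2.imread('pics/t7.png'),p,(262,310,212,260),thr=t,dbg='pics/d7.png')
E
```

```text
thr 43.0 ctr [466.  323.4] Rmed 35.24 gap 92 110 19 101.5 set+143: 101.11753627163698
thr 55.0 ctr [466.  323.4] Rmed 35.16 gap 91 111 21 101.5 set+143: 101.13861683776044
thr 65.0 ctr [466.  323.4] Rmed 35.11 gap 90 112 23 101.5 set+143: 101.24600001361287
thr 46.0 ctr [464.2 323.3] Rmed 35.23 gap 172 190 19 181.5 set+143: 180.9129779808532
thr 55.0 ctr [464.2 323.3] Rmed 35.18 gap 171 191 21 181.5 set+143: 180.90161968584425
thr 65.0 ctr [464.2 323.3] Rmed 35.14 gap 170 191 22 181.0 set+143: 180.91849667311328
```

View pics/d7.png

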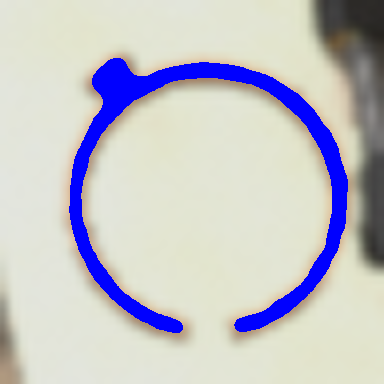

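```bash
python3 -m handwheel '[[0,-0.002,0,0,0],[0,-0.006,0,0,0],[0,-0.012,0,0,0],[0,-0.018,0,0,0],[0,-0.02,0,0,0],[0,-0.02,0,-0.01,0],[0,-0.02,0,-0.03,0],[0,-0.02,0,-0.06,0],[0,-0.02,0,-0.1,0],[0,-0.02,0,-0.14,0],[0,-0.02,0,-0.16,0],[0,-0.02,0,-0.16,0]]'
python3 - <<'E'
from h import *
o=get_obs();print(o['qpos'],o['tool_rot'],o['tool_pos'],o['force'])
t=read_camera('top');cv2.imwrite('pics/t8.png',t);s=read_camera('scene');cv2.imwrite('pics/s8.png',s)
p=camera_params('top');bang(t,p,(262,310,212,260),thr=55,dbg='pics/d8.png')
bang(s,camera_params('scene'),(270,332,190,236),thr=0,dbg='pics/d8s.png')
measure(t,p)
w=read_camera('wrist');cv2.imwrite('pics/w8.png',w)
E
```

```text
time_s: 12.5
tool_pos: [0.535, 0.2465, 0.2068]
tool_rot: [179.6, -0.1, 100.2]
force: [0.2, 0.3, 1.0]
grip_width: 0.0005
[ 24.01307483  22.38430076 -64.15478028  92.1490414   20.615293
  78.06173553 -32.41116391] [ 1.79616903e+02 -8.29805993e-02  1.00239074e+02] [0.534996   0.2465421  0.20682827] [0.23390334 0.3407114  0.95458848]
thr 55.0 ctr [464.2 323.3] Rmed 35.17 gap 171 191 21 181.5 set+143: 180.81955802645544
thr 60.0 ctr [463.2 326.3] Rmed 35.36 gap 174 190 17 182.5 set+143: 176.41117493290378
board [466.8 323. ] [153.4 120.4] 13.5 corners [[378.0, 364.0], [406.0, 247.0], [555.0, 282.0], [527.0, 399.0]]
bangle ctr [463.9 323.9] R med 34.77 gap [78, 79, 80, 81, 82, 83, 84, 85, 86, 87, 88, 89, 90, 91, 92, 93, 94, 95, 96, 97, 98, 99, 100, 101, 102, 103, 104, 105, 106, 107, 108, 109, 110, 111, 112, 113, 168, 169, 170, 171, 172, 173, 174, 175, 176, 177, 178, 179, 180, 181, 182, 183, 184, 185, 186, 187, 188, 189, 190, 191, 192, 193, 194, 195, 225, 226, 227, 228, 229, 230, 231, 232, 233, 234, 235, 236, 237, 238, 239, 240, 241, 242, 243, 244, 245, 246, 247, 248, 249, 250, 251, 252, 253, 254, 255, 256, 257, 258, 259, 260, 261, 262, 263, 264, 265, 266, 267, 268, 269, 270, 271, 272, 273, 274, 275, 276] gap ang -164.49753807801883 setting ang 36.984441191323945 joint [430.2 314.5]
```

View pics/t8.png

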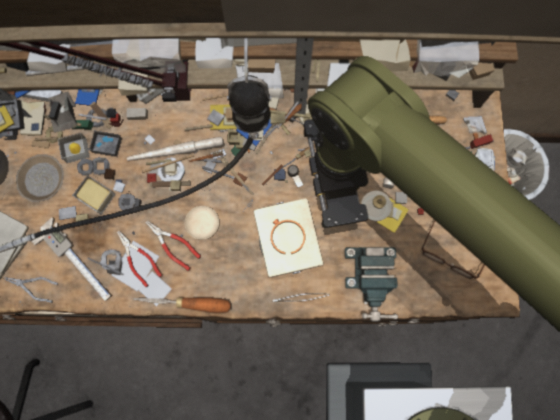

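View pics/w8.png

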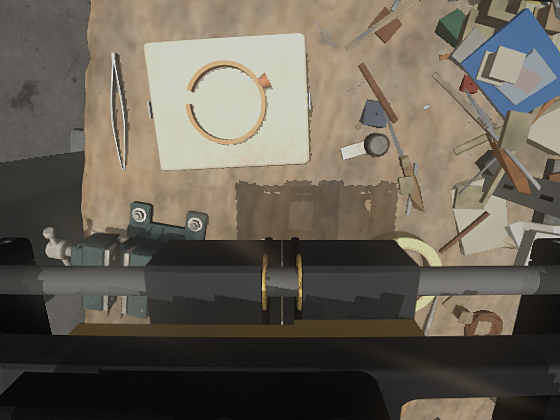

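View pics/d8s.png

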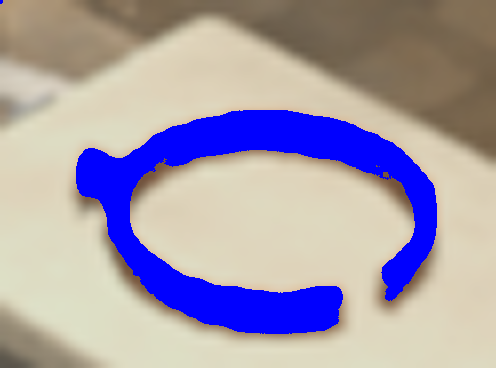

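```bash
python3 - <<'E'
from h import *
p=camera_params('wrist');w=cv2.imread('pics/w8.png')
for t in(0,70,100): bang(w,p,(170,285,45,155),sc=5,thr=t,dbg='pics/d8w.png')
goto((.430,.323,.2),100.2);goto((.430,.323,.2),60);goto((.430,.323,.075),60)
E
```

```text
thr 46.0 ctr [467.1 322.2] Rmed 35.13 gap 172 190 19 181.5 set+143: 181.05872655092745
thr 70.0 ctr [467.1 322.2] Rmed 35.17 gap 171 190 20 181.0 set+143: 181.60164109331464h.py:74: RuntimeWarning: Mean of empty slice.
  g=np.degrees(np.angle(np.exp(1j*np.radians(e+.5)).mean()))%360
  ret = ret.dtype.type(ret / rcount)
Traceback (most recent call last):
  File "h.py", line 76, in bang
    print('thr',t,'ctr',r.x.round(1),'Rmed',np.median(R).round(2),'gap',e.min(),e.max(),len(e),round(g,2),'set+143:',(np.degrees(np.angle(np.exp(1j*np.radians(a[far])).mean()))+143) if far.any() else None)
                                                                        ~~~~~^^
ValueError: zero-size array to reduction operation minimum which has no identity
```

View pics/d8w.png

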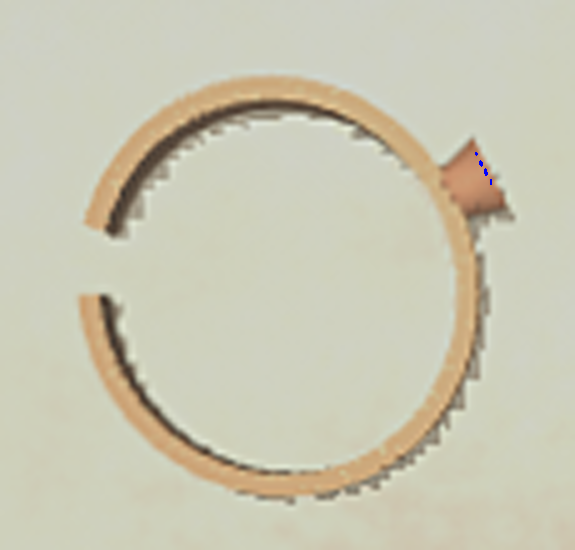

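```bash
python3 - <<'E'
from h import *
goto((.4305,.322,.2));goto((.4305,.322,.075))
E
```

```text
shift [ 0.0946 -0.0871  0.0019] twist 0
shift [ 0.0947 -0.087   0.1269] twist 0
```

```bash
python3 -m handwheel '[[0,0.02,-0.018,0,0],[0,0.04,-0.036,0,0],[0,0.06,-0.054,0,0],[0,0.08,-0.072,0,0],[0,0.0945,-0.087,0,0],[0,0.0945,-0.087,0,0],[0,0.0945,-0.087,0.02,0],[0,0.0945,-0.087,0.04,0],[0,0.0945,-0.087,0.06,0],[0,0.0945,-0.087,0.08,0],[0,0.0945,-0.087,0.09,0],[0,0.0945,-0.087,0.1,0],[0,0.0945,-0.087,0.1,0]]'
python3 - <<'E'
from h import *
o=get_obs();print(o['qpos'],o['tool_rot'],o['tool_pos'],o['force'])
s=read_camera('scene');cv2.imwrite('pics/s9.png',cv2.resize(s[150:290,220:400],None,fx=4,fy=4))
cv2.imwrite('pics/w9.png',read_camera('wrist'))
goto((.4305,.322,.075),o['tool_rot'][2]);print(proj(camera_params('scene'),[.4305,.322,.075]),proj(camera_params('wrist'),[o['tool_pos'],[.4305,.322,.059]]))
E
```

```text
time_s: 13.95
tool_pos: [0.431, 0.3214, 0.1014]
tool_rot: [-179.9, 0.0, 100.2]
force: [-0.6, 0.7, 0.3]
grip_width: 0.0004
[ 15.55917807  22.16540665 -64.57096226 105.7548262   21.8485128
  66.06253717 -46.36767165] [-1.79891112e+02  3.76495513e-02  1.00177116e+02] [0.43095901 0.3213765  0.10140882] [-0.56400687  0.68041175  0.34529942]
shift [-0.0002 -0.0011  0.0279] twist 0.0003
[[316.21618163 217.31872523]] [[280.01119846 255.22384618]
 [279.73765481 229.41641469]]
```

View pics/s9.png

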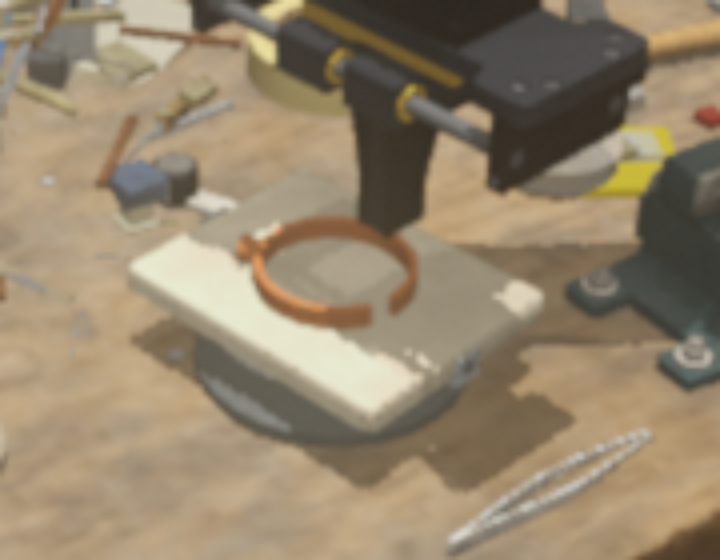

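View pics/w9.png

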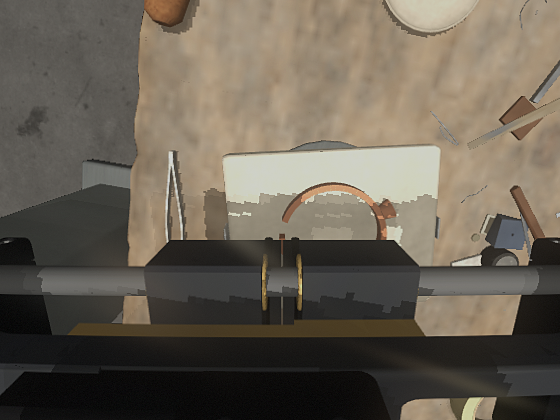

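```bash
python3 -m handwheel '[[0,0,-0.0005,0.008,0],[0,0,-0.0005,0.015,0],[0,0,-0.0005,0.021,0],[0,0,-0.0005,0.025,0],[0,0,-0.0005,0.025,0],[0,0,-0.0005,0.025,0],[0,0,-0.0005,0.025,0],[0,0,-0.0005,0.025,0],[0,0,-0.0005,0.025,0],[0,0,-0.0005,0.025,0]]'
python3 - <<'E'
from h import *
o=get_obs();print(o['tool_rot'],o['tool_pos'],o['force'])
s=read_camera('scene');cv2.imwrite('pics/s10.png',cv2.resize(s[150:290,220:400],None,fx=4,fy=4))
print(proj(camera_params('scene'),[[.4305,.322,.059],o['tool_pos']]))
E
```

```text
time_s: 15.05
tool_pos: [0.4308, 0.3221, 0.0776]
tool_rot: [180.0, 0.0, 100.2]
force: [-0.0, -0.4, -0.2]
grip_width: 0.0005
[1.79990541e+02 7.27644032e-03 1.00195684e+02] [0.4307568  0.32205494 0.07760796] [-0.00325268 -0.44929549 -0.22957393]
[[315.76163445 224.80008845]
 [316.17777382 216.02101288]]
```

View pics/s10.png

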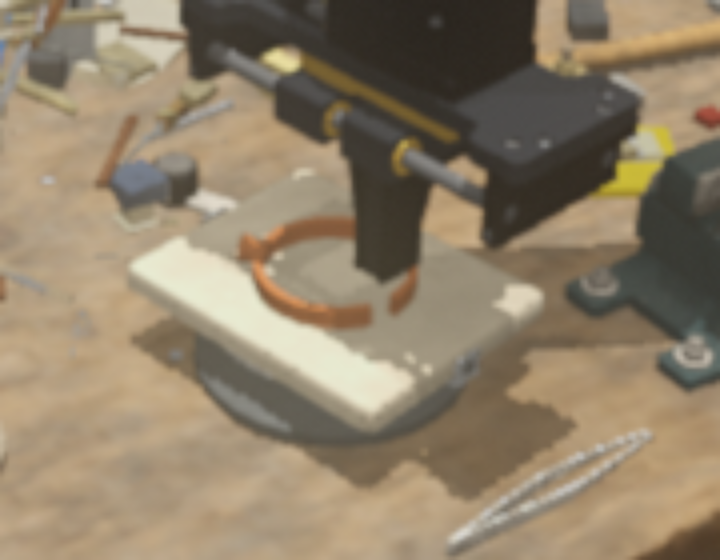

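```bash
python3 -m handwheel '[[0,0,0,0.0025,0],[0,0,0,0.0025,0],[0,0,0,0.0025,0],[0,0,0,0.0025,0],[0,0,0,0.0025,0],[0,0,0,0.0025,0],[0,0,0,0.0025,0],[0,0,0,0.0025,0],[0,0,0,0.0025,0],[0,0,0,0.0025,0],[0,0,0,0.0025,0],[0,0,0,0.0025,0],[0,0,0,0.0025,0],[0,0,0,0.0025,0],[0,0,0,0.0025,0],[0,0,0,0.0025,0],[0,0,0,0.0025,0],[0,0,0,0.0025,0],[0,0,0,0.0025,0],[0,0,0,0.0025,0]]'
python3 -m handwheel '[[0,0,0,0,0],[0,0,0,0,0],[0,0,0,0,0],[0,0,0,0,0],[0,0,0,0,0],[0,0,0,0,0],[0,0,0,0,0],[0,0,0,0,0],[0,0,0,0,0],[0,0,0,0,0]]'
python3 - <<'E'
from h import *
goto((.4305,.322,.25));goto((.5,.06,.25));goto((.55,-.25,.25))
E
```

```text
time_s: 17.1
tool_pos: [0.4307, 0.3221, 0.075]
tool_rot: [-180.0, 0.0, 100.2]
force: [0.2, 0.3, 0.9]
grip_width: 0.0004
time_s: 18.1
tool_pos: [0.4307, 0.3221, 0.075]
tool_rot: [-180.0, 0.0, 100.2]
force: [-0.8, 1.5, 0.3]
grip_width: 0.0006
shift [-0.     -0.0002 -0.175 ] twist 0
shift [-0.2702  0.0218 -0.175 ] twist 0
shift [-0.5842  0.0162 -0.175 ] twist 0
```

Held 3 s. Rise straight up, then draw away to the right.

```bash
python3 -m handwheel '[[0,0,0,-0.01,0],[0,0,0,-0.03,0],[0,0,0,-0.06,0],[0,0,0,-0.1,0],[0,0,0,-0.14,0],[0,0,0,-0.175,0],[0,-0.03,0.003,-0.175,0],[0,-0.07,0.006,-0.175,0],[0,-0.11,0.01,-0.175,0],[0,-0.15,0.013,-0.175,0],[0,-0.19,0.016,-0.175,0],[0,-0.23,0.02,-0.175,0],[0,-0.27,0.022,-0.175,0],[0,-0.31,0.022,-0.175,0],[0,-0.35,0.022,-0.175,0],[0,-0.39,0.022,-0.175,0],[0,-0.43,0.022,-0.175,0],[0,-0.47,0.022,-0.175,0],[0,-0.51,0.022,-0.175,0],[0,-0.54,0.022,-0.175,0]]'
python3 -m handwheel '[[0,0,0,0,0],[0,0,0,0,0],[0,0,0,0,0],[0,0,0,0,0]]'
python3 - <<'E'
from h import *
t=read_camera('top');cv2.imwrite('pics/t11.png',t);s=read_camera('scene');cv2.imwrite('pics/s11.png',s)
p=camera_params('top')
for th in(0,55): bang(t,p,(262,310,212,260),thr=th)
d=cv2.absdiff(cv2.imread('pics/scene0.png'),s).max(2);cv2.imwrite('pics/diff.png',d)
o=get_obs();print(o['qpos'],o['joint_velocities'].round(3))
E
```

```text
time_s: 20.1
tool_pos: [0.5479, -0.2086, 0.2506]
tool_rot: [180.0, 0.0, 100.1]
force: [0.8, 0.3, 1.0]
grip_width: 0.0007
time_s: 20.5
tool_pos: [0.5482, -0.2037, 0.2506]
tool_rot: [180.0, 0.0, 100.4]
force: [-0.2, -0.2, -0.7]
grip_width: 0.0007
thr 45.0 ctr [464.3 323.3] Rmed 35.23 gap 171 190 20 181.0 set+143: 180.89903745627387
thr 55.0 ctr [464.2 323.3] Rmed 35.17 gap 170 191 22 181.0 set+143: 180.89915120541485
[ 62.14478748  16.26675351 -53.2968655   88.96829505  13.16965855
  81.34456204  18.27555737] [ 0.057  0.159  0.398 -0.104  0.157 -0.09   0.007]
```

View pics/t11.png

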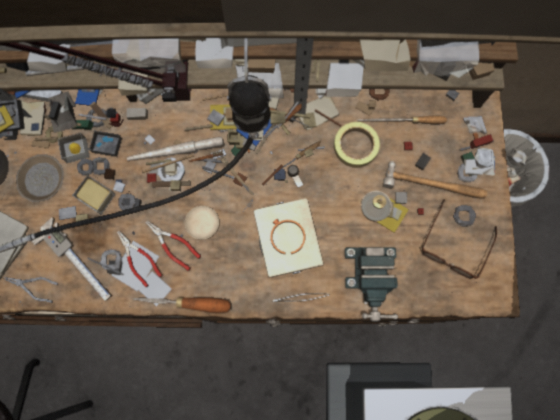

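View pics/diff.png

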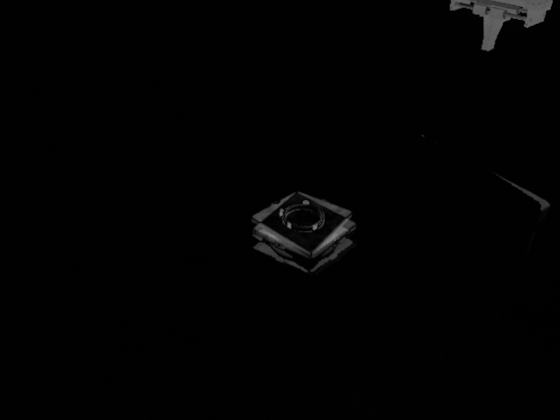

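Only the board and bangle have changed in the picture. The joint is at about (289,253) in the top view, facing the front edge, and the arm is well away.

```bash
python3 -c "
from cell import *
print(sign_off())"
```

```text
the job is handed in; nothing more can be done
None
```

The open joint now faces the front edge of the bench, and the job was handed in at about 20.6 s of the 64 s allowed.

- **Turning the board:** I pushed the overhanging long edge of the board with the closed fingertips, about 77° anticlockwise. The wrist force read about 6 N or less at the end of each push. I then drew the fingers straight back off the board. The bangle was not touched.
- **Pointing:** The fingertips pointed straight down 16 mm above the joint for about 3 s. I then raised them and drew the arm away to about 0.5 m from the board.

**Last checks:**
- **Joint direction:** The top view puts the joint at about 181°, where 180° is straight to the front. That is about 1° past, which I left. The wrist camera agreed earlier, at 181 to 181.6°. The scene camera disagreed slightly: 182.5° from the gap and 176.4° from the setting. That view is oblique and the strip's side faces blurred the measurement, so I gave it less weight.
- **Bangle centre:** In the top view it reads about 2 mm nearer the front than before the turn. It may have crept or been lying slightly off the axis. The wrist camera put it 3 mm from the top view's position, so this is close to the calibration error.
- **Bystanders:** Comparing the scene pictures before and after shows only the board, the bangle, their shadows and the arm changed. The lamp, dish, tweezers and loupe are as they were.

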